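# Start the loaded microcentrifuge

### The job

The microcentrifuge is loaded: start it. Switch it on at the mains rocker by pressing down the raised end that is nearer you, then push the open lid down until its latch catches and it stays shut, and last press the wide start key fully in and let it come back up. Only push with the fingers: leave the round stop key alone, do not lift or shove the machine, and do not disturb the bottle, tube rack and tip box beside it.

Things in the scene. Friction and masses are not known exactly. Their poses are not given: they have to be found in the camera images.
- centrifuge: White microcentrifuge, 240 deep (x) x 226 wide (y) x 123 mm high, 4.2 kg, loose on rubber feet. Origin under its centre; x points front to rear, z up; front faces the robot. Front 70 mm of its top: panel sloping 0.26 rad, rising to the rear, centre at x -85, z 85 mm. Along it: rocker at y +83, flat display +27, start key -30, round stop key -85 mm. Deck under the lid at z 100 mm.
- rocker (a joint): Black snap-action mains rocker, 34 mm (up the slope) x 22 mm, two faces with a crease between, 4 mm above the panel. 0 rad = off: near (lower) half raised 0.35 rad, far half level. 0.35 = on: near half pressed level. About 3 to 4 N on the near end; past mid throw it snaps over and stays, short of that it springs back. Press outside the crease only, or the rising far half blocks.
- rocker_near (a point): Point to press: top of the rocker's raised near half, 16 mm from the crease, 1 mm from its end; 9.5 mm above the panel when off, 4 mm when on (the bezel round it stands 2 mm). When off its z axis is the panel's outward normal, its x axis points up the slope, away from the robot.
- lid (a joint): Lid, 164 deep x 218 wide x 17 mm thick, round clear window, hinged along its rear edge. 0 rad = shut and latched; grows as it opens (starts 0.6 to 0.95). The stiff hinge keeps it where left when wide open; below about 0.3 rad it springs up again unless pushed fully home, where a latch holds it. About 2 N at the lip, 5 to 6 N to get past the latch in the last 15 mm.
- lid_lip (a point): Top of the 70 mm wide lip at the middle of the lid's free front edge, 10 mm behind its very front; 167 mm from the hinge line along the lid and 14.5 mm square above it; 118 mm above the bench when shut. Push here or up to 30 mm nearer the hinge, down from above. z axis square to the lid's outer face, x axis towards the hinge.
- lid_hinge (a point): Middle of the lid's hinge line (along the machine's y axis), at x +116 mm, z 103.5 mm in the machine's frame; axes as the machine's.
- start_key (a joint): Start key: wide rectangular grey key, 34 mm wide (y) by 22 mm, standing 7 mm above the panel. 0 = up, 0.004 m = fully pressed (bottoms 3 mm above the panel), along the panel's normal; sprung, 1.6 N to start and 4.8 N fully down.
- start_top (a point): Centre of the start key's top face; z axis = outward normal of the panel, x axis up the slope.
- stop_key (a joint): Stop and lid-release key: round grey key, 18 mm across, standing 7 mm above the panel, 55 mm to the right (-y) of the start key; 0 = up, 0.004 m = pressed. Must not be pressed.
- stop_top (a point): Centre of the stop key's top face.
- bottle: Bystander: amber reagent bottle, 60 mm across, 130 mm high, standing beside the machine. Origin at the centre of its underside.
- rack: Bystander: blue tube rack, 170 x 70 x 30 mm, with tubes 12 mm higher. Origin at the centre of its underside.
- tip_box: Bystander: grey tip box with a clear lid, 85 x 120 x 72 mm. Origin at the centre of its underside.

How it is judged (in metres and radians):
On the way, in this order (a step that is already met when the one before it is completed fails the run):
1. the mains rocker is switched on (value of joint rocker above 0.28 rad), for 0.1 s.
2. the lid is pushed shut (value of joint lid below 0.015 rad), for 0.2 s.
3. the start key is pressed fully in (value of joint start_key above 0.003 m), for 0.05 s.
At the end, for the whole second after the job is handed in: The rocker is on (over 0.28 rad), the lid is latched shut (under 0.015 rad, 2.5 mm at the lip), the start and stop keys are up (within 1 mm), and the machine stands level, at rest and within 20 mm of where it was (value of joint rocker above 0.28 rad and value of joint lid below 0.015 rad and value of joint each of start_key, stop_key below 0.001 m and distance of centrifuge from where it was at the start of the episode below 0.02 m and angle between centrifuge's own z axis and vertical below 0.03 rad and linear speed of centrifuge below 0.01 m/s); the robot touches nothing.
It fails at once if the lid is shut before the machine is switched on (value of joint lid below 0.1 rad and value of joint rocker below 0.17 rad).
It fails at once if the start key is pressed before the machine is on and the lid shut (value of joint start_key above 0.002 m and (value of joint lid above 0.05 rad or value of joint rocker below 0.17 rad)).
It fails at once if the stop key is pressed (value of joint stop_key above 0.002 m).
It fails at once if the machine is lifted, tipped (10 mm, 0.06 rad) or shoved (20 mm) (height (world z) of centrifuge above 0.01 m or angle between centrifuge's own z axis and vertical above 0.06 rad or distance of centrifuge from where it was at the start of the episode above 0.02 m).
It fails at once if the bottle, rack or tip box is lifted, or moved more than 15 mm (distance of any of bottle, rack, tip_box from where it was at the start of the episode above 0.015 m).
It also fails if it takes over 54 s, if anything falls off the work surface, if the arm or the gripper's body presses on something with over 40 N, if the wrist force passes 120 N, or if a joint passes its speed limit or range.

### The arm

A 6-joint arm with a two-finger parallel gripper is mounted at the origin on the work surface. World frame = base frame: x ahead of the robot, y to its left, z up, the work surface at z = 0. Lengths are in m, angles in degrees, forces in N, time in s.
With the tool pointing down it reaches from about 0.3 to 1 m from the base axis. Payload 5.1 kg.
Tool frame: the origin (TCP) lies at the very end of the fingers, on their centre line; the grasp point (between the pads) lies 19 mm behind it; z points along the fingers, y is the line along which they close (so a half turn about z gives the same grasp; the last joint's range is limited). The gripper opens to 95 mm and grips with 3 to 60 N. Pads are 20 mm wide; open, the fingers measure 119 mm over their backs; the gripper's body (75 mm by 180 mm) begins 59 mm behind the grasp point.
Start: joints at [-76.696, 7.093, 94.555, -0, 78.352, -4.733], TCP at [0.201, -0.618, 0.215] pointing down, gripper open.
Joint ranges: [-149.61, 149.61], [-58.7, 133.49], [1.44, 155.28], [-77.14, 257.14], [18.33, 153.61], [-166.67, 166.67]. Speed limits (degrees/s): [147.25, 147.25, 180, 180, 180, 180].

### API

Orientations are given as a 3x3 rotation matrix whose columns are the frame's x, y, z axes.
In Python, from rig import get_state, snapshot, close_job gives the robot as it stands. The module is installed in compiled form; this text tells all that it offers.
- The arm moves only by the shell command python3 -m crank 'ROWS' [FORCE]. ROWS is text: rows parted by semicolons, each of 7 numbers parted by spaces: the shift along the world's x, y, z in cm, then the turn, a rotation vector about the world's x, y, z in degrees, then the closure, from -1 (fully open) to 1 (shut). In form: dx dy dz ax ay az gripper; .... A call has 1 to 5 rows; each row is the pose to reach, as a shift and turn from the pose commanded when the call began; what a row does not reach only later rows make up. A row lasts 1/12 s, in which the tool goes at most 41.7 mm and 7.16 degrees, less where a joint would pass 70% of its speed; a pose out of reach is approached as far as the arm can. A call with a gripper value outside its range is refused whole. The fingers move at their own pace and stop on an object; FORCE is the grip in N (left out, the last holds). Time passes only in rows, so rows that repeat a pose let the fingers close. It gives the time, the measured TCP pose, the force, the opening and the grip force at its end, in the units of the state.
- get_state(): the state, without advancing time (a new reading comes with each control period).
- snapshot(name): name is "scene" or "top" or "wrist"; returns a dict with "color" (400x640x3 uint8, red, green, blue), "intrinsics" (3x3 intrinsics, pixels), "camera_from_world" (4x4, takes a point from world to camera coordinates). Camera axes: x right, y down, z forward; pixel columns grow to the right and rows downward; lengths in m; the calibration is good to about 2 mm. A picture is of the moment at which its call begins. There is no depth.
- close_job(): hands the job in; it is judged then, once.
The state is a dict: "t": time; "joints": joint angles; "dq": joint speeds; "joint_torque": joint torques, N m; "tool_pos": TCP position; "tcp_rot": TCP orientation; "wrist_force": force on the tool from outside, world axes, zero at the start; "ft_torque": the same for the moment, N m; "opening": opening from 0.0 (shut) to 1.0 (fully open); "gripper_force": force on a finger pad.
Only numpy, scipy, OpenCV 4.12 (cv2) and the standard library are available. Lean on these libraries where they do the work, as an engineer would, in place of code of your own. Each camera call takes 0.05 s, during which the arm holds its last target. There are 200 camera calls.

## Working session

There is one attempt and no reset: what is moved stays moved. The work goes in short steps, Python scripts to look and compute and a shell command to move; the robot and the scene stay as the last step left them, time stands still between calls to the robot, and variables do not carry over. Pictures are saved under pics/ and viewed, at most 10 in all, crops included, and the job is handed in when it is done.

```bash
mkdir -p pics; python3 - <<'E'
from rig import *
import cv2,numpy as np
s=get_state();print(s['t'],s['tool_pos'],s['tcp_rot'])
for n in("scene","top"):
    d=snapshot(n);cv2.imwrite(f'pics/{n}0.png',d['color'][:,:,::-1]);np.savez(f'{n}0.npz',**d);print(n,d['intrinsics'],d['camera_from_world'])
E
```

```text
0.0 [ 0.20107658 -0.61744415  0.21339075] [[ 9.50854995e-01  3.09636119e-01 -5.01570808e-04]
 [ 3.09636487e-01 -9.50852818e-01  2.04055995e-03]
 [ 1.54911049e-04 -2.09558125e-03 -9.99997792e-01]]
scene [[478.78544357   0.         324.3833595 ]
 [  0.         478.78544357 206.86554874]
 [  0.           0.           1.        ]] [[ 0.74111453  0.67130306 -0.01007197 -0.53774483]
 [ 0.55772588 -0.62393891 -0.54739573 -0.20495216]
 [-0.37375272  0.40006553 -0.83681329  1.5761396 ]
 [ 0.          0.          0.          1.        ]]
top [[402.01213366   0.         313.77735294]
 [  0.         402.01213366 198.86020275]
 [  0.           0.           1.        ]] [[ 5.90383139e-04 -9.99995136e-01  3.06258603e-03  1.16374981e-01]
 [-9.83783390e-01 -1.13011114e-03 -1.79357089e-01  6.17665751e-01]
 [ 1.79359677e-01 -2.90703187e-03 -9.83779272e-01  9.78614013e-01]
 [ 0.00000000e+00  0.00000000e+00  0.00000000e+00  1.00000000e+00]]
```

View pics/scene0.png

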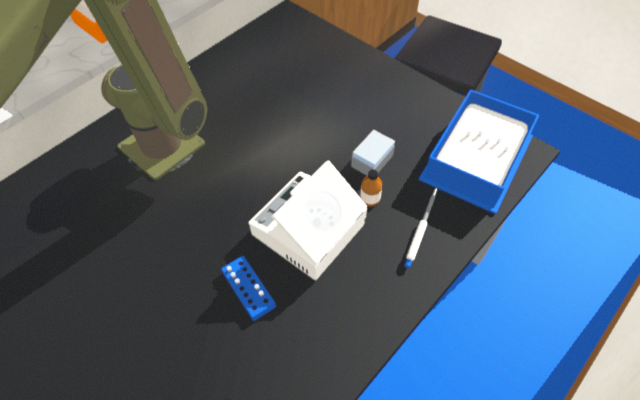

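View pics/top0.png

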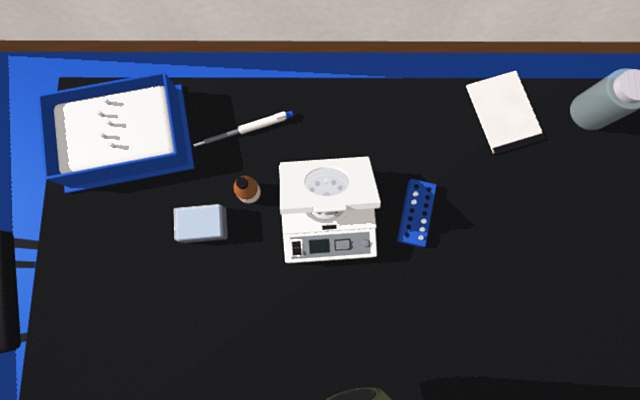

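The scene view shows the machine at about (310,225), lid open and panel facing the robot. In the top view the rocker is near (296,247), display (319,245), start key (343,244), stop key (365,243). Next I'll enlarge both views.

```bash
python3 - <<'E'
import cv2,numpy as np
a=cv2.imread('pics/top0.png')[150:270,270:390];b=cv2.imread('pics/scene0.png')[155:280,240:370]
a=cv2.resize(a,(400*1,400),interpolation=3);b=cv2.resize(b,(400,400),interpolation=3)
t=cv2.imread('pics/top0.png')
p=cv2.resize(t[228:266,280:384],(800,292//1*800//800),interpolation=3)
cv2.imwrite('pics/crop0.png',np.vstack([np.hstack([a,b])[:300*1+100:],p[:200*1]]) [:600])
E
```

```text
(no output)
```

View pics/crop0.png

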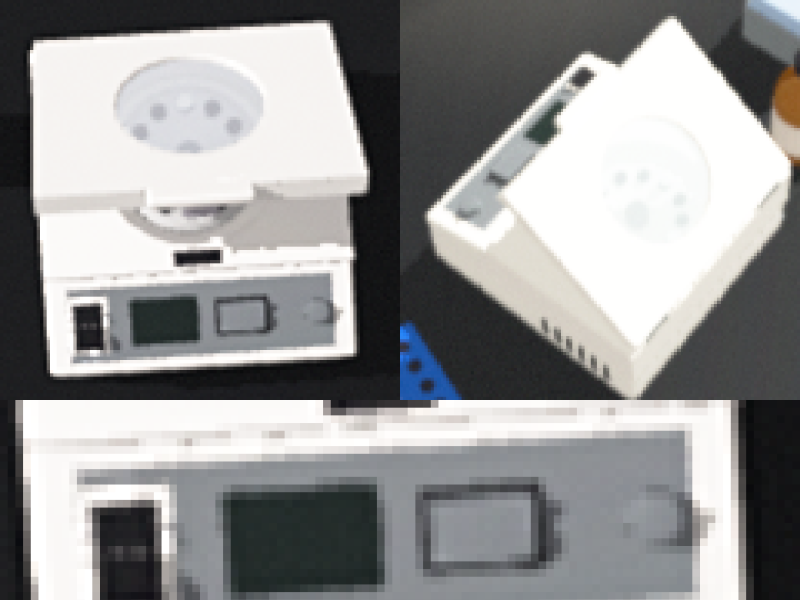

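The crops show the rocker at top pixel (296.5,248), display (319.8,246), start key (342.7,244.7) and stop key (366,243.3). The lid lip is visible above the display.

```bash
cat > h.py <<'E'
import numpy as np,cv2
def ray(d,u,v):
    K=d['intrinsics'];T=d['camera_from_world'];R=T[:3,:3];o=-R.T@T[:3,3]
    r=R.T@np.linalg.solve(K,[u,v,1.]);return o,r/np.linalg.norm(r)
def onz(d,u,v,z):
    o,r=ray(d,u,v);return o+r*(z-o[2])/r[2]
def tri(L):
    A=np.zeros((3,3));b=np.zeros(3)
    for o,r in L:
        P=np.eye(3)-np.outer(r,r);A+=P;b+=P@o
    x=np.linalg.solve(A,b);return x,[np.linalg.norm((np.eye(3)-np.outer(r,r))@(x-o)) for o,r in L]
def proj(d,p):
    T=d['camera_from_world'];c=T[:3,:3]@np.asarray(p)+T[:3,3];q=d['intrinsics']@c;return q[:2]/q[2]
E
python3 - <<'E'
from h import *
from rig import snapshot,get_state
t=np.load('top0.npz')
P={}
for n,u,v,z in[('rock',296.5,248,.091),('disp',319.8,246,.085),('start',342.7,244.7,.092),('stop',366,243.3,.092)]:
    P[n]=onz(t,u,v,z);print(n,P[n])
e=P['rock']-P['stop'];print('yaw',np.degrees(np.arctan2(-e[0],e[1])),np.linalg.norm(e))
for n,u,v,z in[('bottle',247,184,.13),('box',190,222,.07),('rackc',417,212,.03)]: print(n,onz(t,u,v,z))
w=snapshot('wrist');T=w['camera_from_world'];R=get_state()['tcp_rot'];print('wrist cam in tool',R.T@(-T[:3,:3].T@T[:3,3]-get_state()['tool_pos']),R.T@T[:3,:3].T,w['intrinsics'][0,0])
E
```

```text
rock [0.48974839 0.1589095  0.091     ]
disp [0.49500972 0.10219427 0.085     ]
start [0.49775252 0.04664304 0.092     ]
stop [ 0.50118925 -0.01009645  0.092     ]
yaw 3.872729690320113 0.16939570058976017
bottle [0.64007616 0.2773999  0.13      ]
box [0.55560822 0.42732674 0.07      ]
rackc [ 0.58750624 -0.15405445  0.03      ]
wrist cam in tool [ 0.08077802  0.0003003  -0.17017268] [[ 6.75730980e-04 -9.58400877e-01 -2.85424774e-01]
 [ 9.99999728e-01  5.63380461e-04  4.75734699e-04]
 [-2.95141812e-04 -2.85425018e-01  9.58400998e-01]] 308.9569944542867
```

```bash
python3 -m crank '1 4 .5 0 0 -1 1;2 8 1 0 0 -2 1;3 12 1.5 0 0 -3 1;4 16 2 0 0 -4 1;5 20 2.5 0 0 -5 1' && python3 -m crank '1 4 .5 0 0 -1 1;2 8 1 0 0 -2 1;3 12 1.5 0 0 -3 1;4 16 2 0 0 -4 1;5 20 2.5 0 0 -5 1' && python3 -m crank '1 4 .5 0 0 -1 1;2 8 1 0 0 -2 1;3 12 1.5 0 0 -3 1;4 16 2 0 0 -4 1;5 20 2.5 0 0 -4 1' && python3 -m crank '1 4 .5 0 0 0 1;2 8 1 0 0 0 1;2 8 1 0 0 0 1;2 8 1 0 0 0 1'
python3 - <<'E'
from h import *
from rig import *
w=snapshot('wrist');cv2.imwrite('pics/w1.png',w['color'][:,:,::-1]);np.savez('w1.npz',**w)
s=get_state();print(s['t'],s['tool_pos'],s['tcp_rot'],s['wrist_force'])
E
```

```text
t: 0.57
tool_pos: [0.2512, -0.4161, 0.2392]
tcp_rot: [[0.975, 0.224, -0.0], [0.224, -0.975, 0.001], [-0.0, -0.001, -1.0]]
wrist_force: [1.1, 0.4, -0.4]
opening: 0.708
gripper_force: 0.0
t: 0.98
tool_pos: [0.301, -0.2161, 0.2646]
tcp_rot: [[0.99, 0.138, 0.0], [0.138, -0.99, -0.0], [0.0, 0.0, -1.0]]
wrist_force: [1.0, 0.2, 0.0]
opening: 0.353
gripper_force: 0.0
t: 1.4
tool_pos: [0.3509, -0.0161, 0.2899]
tcp_rot: [[0.998, 0.069, 0.001], [0.069, -0.998, -0.0], [0.001, 0.0, -1.0]]
wrist_force: [0.1, 0.1, 1.0]
opening: 0.026
gripper_force: 0.0
t: 1.73
tool_pos: [0.371, 0.064, 0.2996]
tcp_rot: [[0.997, 0.077, -0.001], [0.077, -0.997, -0.0], [-0.001, 0.0, -1.0]]
wrist_force: [-0.7, -0.3, -0.2]
opening: 0.006
gripper_force: 0.0
1.7833 [0.37092611 0.06255532 0.29930782] [[ 9.97306556e-01  7.33411322e-02 -8.43613280e-04]
 [ 7.33406518e-02 -9.97306775e-01 -5.86977977e-04]
 [-8.84390869e-04  5.23525837e-04 -9.99999472e-01]] [-0.24696494 -1.04903568 -0.34774499]
```

View pics/w1.png

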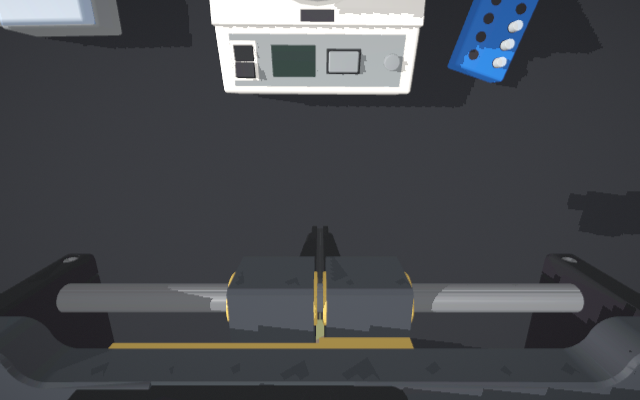

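The wrist view shows the rocker at (245,61) with its crease near row 59, the display at (293,61), the start key at (344,62) and the stop key at (392,62). I'll refine these with masks and triangulate against the top view.

```bash
python3 - <<'E'
from h import *
t=np.load('top0.npz');w=np.load('w1.npz')
for n,d,(x0,x1,y0,y1),S in[('top',t,(284,376,234,262),8),('wrist',w,(228,410,30,92),4)]:
    g=cv2.cvtColor(d['color'],7)[y0:y1,x0:x1];g=cv2.resize(g,None,fx=S,fy=S,interpolation=2)
    print(n)
    c,_=cv2.findContours((g<105).astype(np.uint8),0,2)
    for k in c:
        if cv2.contourArea(k)>60*S:
            x,y,ww,hh=cv2.boundingRect(k);(cx,cy),sz,a=cv2.minAreaRect(k)
            print(np.round([(cx+.5)/S-.5+x0,(cy+.5)/S-.5+y0,sz[0]/S,sz[1]/S,a],2),np.round([x/S+x0,y/S+y0,ww/S,hh/S],1))
W=np.load('w1.npz')
pairs={'disp':((319.8,246),(293,61)),'start':((342.7,244.7),(344,62)),'stop':((366,243.3),(392.3,62))}
for k,(a,b) in pairs.items(): print(k,*tri([ray(t,*a),ray(W,*b)]))
g=cv2.cvtColor(w['color'],7);print(g[36:86,245]);print(g[36:86,236])
E
```

```text
top
[344.25 258.94   5.    62.38  90.  ] [313.5 256.9  62.5   5.1]
[296.26 247.93  13.61   8.31  85.65] [292.1 241.4   9.2  13.8]
[368.51 243.42   2.6    6.47   8.65] [367.2 240.5   2.8   6.8]
[319.   245.76  14.42  20.96  85.88] [308.6 238.6  21.5  15.5]
[343.15 244.19  11.76  18.6   86.31] [334.1 238.4  18.9  12.5]
wrist
[245.25  69.62  15.5   19.75  90.  ] [235.8  62.2  20.   15.8]
[343.41  61.3   34.36  25.18   0.58] [326.5  49.   34.8  25.5]
[243.39  52.87  15.37  19.78  88.88] [233.8  45.8  20.2  15.5]
[292.88  60.5   31.25  43.5   90.  ] [271.5  45.2  43.8  31.5]
disp [0.49406598 0.10242782 0.10224398] [np.float64(0.00017197798048226327), np.float64(0.0001719779804822226)]
start [0.49681698 0.04726145 0.10745286] [np.float64(0.0005427391276735832), np.float64(0.0005427391276736011)]
stop [ 0.50193051 -0.00905208  0.09405029] [np.float64(0.0011747309651503465), np.float64(0.00117473096515038)]
[179 179 179 179 233 255 255 255 221 128  62  61  61  61  61  61  62  61
  62  61  62  62  62  62  59 167 132  77  76  76  77  76  76  77  77  76
  76  77  77  77  69  50 243 255 223 182 183 182 182 188]
[179 179 179 179 234 255 255 255 222 131  61  61  61  62  62  61  62  62
  62  62  62  62  61  61  71 129 104  75  75  75  76  75  86  89  89  88
  88 104 110 109 104 217 255 255 224 182 182 181 181 191]
```

```bash
python3 - <<'E'
from h import *
t=np.load('top0.npz');w=np.load('w1.npz')
D,e=tri([ray(t,319,245.76),ray(w,292.88,60.5)]);print(D,e)
S,e=tri([ray(t,343.15,244.19),ray(w,343.41,61.3)]);print(S,e)
for d in(t,w):
    pass
print('planes z=.0850 disp',onz(t,319,245.76,.085),onz(w,292.88,60.5,.085))
print('start frame z=.087',onz(t,343.15,244.19,.087),onz(w,343.41,61.3,.087))
yaw=np.radians(4);X=np.array([np.cos(yaw),np.sin(yaw),0]);Y=np.array([-np.sin(yaw),np.cos(yaw),0])
dd=(onz(t,319,245.76,.085)+onz(w,292.88,60.5,.085))/2
O=dd+.085*X-.027*Y;O[2]=0;print('origin',O)
for th in np.arange(.5,1,.05):
    c,s=np.cos(th),np.sin(th)
    H=O+.116*X+[0,0,.1035]
    p=H+(-.177*c-.0145*s)*X*1+np.array([0,0,.177*s+.0145*c])
    print(round(th,2),proj(t,p),p)
E
```

```text
[0.49584683 0.10396526 0.08848404] [np.float64(0.0005343537056668434), np.float64(0.0005343537056668999)]
[0.49805712 0.04685273 0.10431225] [np.float64(0.00039493895596654893), np.float64(0.0003949389559665133)]
planes z=.0850 disp [0.49559257 0.10415046 0.085     ] [0.49673442 0.10403609 0.085     ]
start frame z=.087 [0.49932929 0.04515438 0.087     ] [0.50015396 0.04615951 0.087     ]
origin [0.58283986 0.08308835 0.        ]
0.5 [330.94703292 223.40957015] [0.53666882 0.07985975 0.20108327]
0.55 [330.96382476 221.26214332] [0.54046753 0.08012538 0.20837725]
0.6 [330.96120675 218.91574768] [0.54466137 0.08041864 0.21540908]
0.65 [330.93877059 216.37478282] [0.54923988 0.08073881 0.22216121]
0.7 [330.89619511 213.64482119] [0.5541916  0.08108506 0.22861674]
0.75 [330.8332537 210.7326288] [0.55950415 0.08145655 0.23475955]
0.8 [330.74982119 207.64617247] [0.56516427 0.08185235 0.24057428]
0.85 [330.64587978 204.3946124 ] [0.57115781 0.08227146 0.24604639]
0.9 [330.52152403 200.98827918] [0.57746977 0.08271283 0.25116221]
0.95 [330.37696468 197.43863465] [0.58408439 0.08317537 0.25590895]
```

```bash
python3 -m crank '2 1 -2.5 .4 -5 0 1;4 2 -5 .7 -10 0 1;6 3 -7.5 1 -15 0 1;8 3.5 -9 1 -15 0 1;8 3.5 -9 1 -15 0 1'
python3 - <<'E'
from h import *
from rig import *
w=snapshot('wrist');cv2.imwrite('pics/w2.png',w['color'][:,:,::-1]);np.savez('w2.npz',**w)
s=get_state();print(s['t'],s['tool_pos'],s['tcp_rot'],s['wrist_force'])
E
```

```text
t: 2.2
tool_pos: [0.4494, 0.0949, 0.2035]
tcp_rot: [[0.966, 0.067, 0.25], [0.065, -0.998, 0.015], [0.251, 0.002, -0.968]]
wrist_force: [-0.4, 0.2, 0.1]
opening: 0.003
gripper_force: 0.0
2.25 [0.4499267  0.09484487 0.20631384] [[ 0.96526263  0.06694437  0.25255989]
 [ 0.0652006  -0.99775523  0.01527713]
 [ 0.25301567  0.00172062 -0.96746065]] [ 0.24596585 -1.21347156  0.41814254]
```

View pics/w2.png

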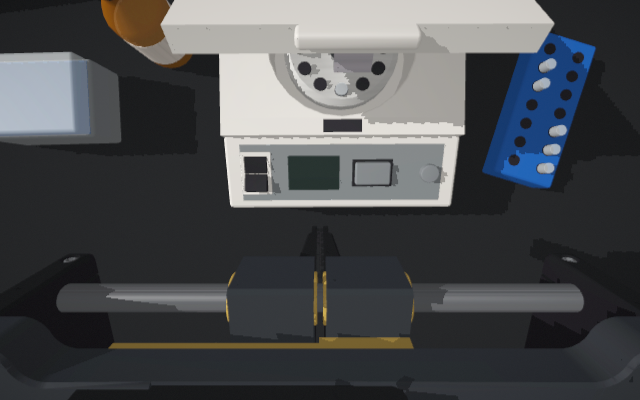

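The wrist view shows the rocker at (257,173), crease near row 173, display (314,173), start key (372,173), stop key (429,173) and the lid lip's front edge spanning (297–418, 48).

```bash
python3 - <<'E'
from h import *
t=np.load('top0.npz');a=np.load('w1.npz');w=np.load('w2.npz')
x0,x1,y0,y1,S=236,450,145,203,4
g=cv2.resize(cv2.cvtColor(w['color'],7)[y0:y1,x0:x1],None,fx=S,fy=S,interpolation=2)
c,_=cv2.findContours((g<105).astype(np.uint8),0,2)
for k in c:
    if cv2.contourArea(k)>60*S:
        x,y,ww,hh=cv2.boundingRect(k);(cx,cy),sz,an=cv2.minAreaRect(k)
        print(np.round([(cx+.5)/S-.5+x0,(cy+.5)/S-.5+y0,sz[0]/S,sz[1]/S,an],2),np.round([x/S+x0,y/S+y0,ww/S,hh/S],1))
gr=cv2.cvtColor(w['color'],7);print(gr[150:198,257]);print(gr[10:60,357])
E
```

```text
[275.87 184.5   16.14   7.87  87.06] [272.  177.    8.8  16. ]
[437.92 174.54   5.5   16.43  10.74] [434.2 166.5   7.2  16.5]
[374.75 172.38  28.    46.75  90.  ] [351.8 158.8  47.   28.2]
[255.68 173.88  35.7   23.17  88.09] [244.  156.8  24.2  35.2]
[313.25 172.38  34.5   52.25  90.  ] [287.5 155.5  52.5  34.8]
[137 144 204 218 218 218 152  42  43  42  42  42  42  41  41  41  42  41
  41  41  41  41  42 126  94  49  48  49  49  48  49  50  50  50  50  50
  50  50  50  51  50  61 198 225 181 137 137 136]
[209 209 209 209 210 210 209 210 210 210 210 210 210 210 210 210 210 211
 211 211 212 213 215 216 218 217 213 207 200 193 189 186 183 181 177 174
 169 162 151 144 147 149 149 130 120 118 117 116 116 115]
```

```bash
python3 - <<'E'
from h import *
t=np.load('top0.npz');a=np.load('w1.npz');w=np.load('w2.npz')
print('disp',tri([ray(t,319,245.76),ray(a,292.88,60.5),ray(w,313.25,172.4)]),tri([ray(t,319,245.76),ray(w,313.25,172.4)]),[onz(d,*p,.085) for d,p in((t,(319,245.76)),(a,(292.88,60.5)),(w,(313.25,172.4)))])
print('start',tri([ray(t,342.7,244.3),ray(a,343.41,61.3),ray(w,372,172.4)]),[onz(d,*p,.087) for d,p in((t,(342.7,244.3)),(a,(343.4,61.3)),(w,(372,172.4)))])
print('crease',tri([ray(a,244.6,61.2),ray(w,256.8,173.5)]),[onz(d,*p,.088) for d,p in((a,(244.6,61.2)),(w,(256.8,173.5)))])
print('near',tri([ray(a,245.5,77.5),ray(w,257.3,191.3)]),[onz(d,*p,.090) for d,p in((a,(245.5,77.5)),(w,(257.3,191.3)))])
print('stop',[onz(d,*p,.092) for d,p in((t,(366,243.3)),(a,(392.3,62)),(w,(429,173)))])
yaw=np.radians(4);X=np.array([np.cos(yaw),np.sin(yaw),0])
H=np.array([.5828,.0831,.1035])+.116*X
for th in np.arange(.5,1,.05):
    c,s=np.cos(th),np.sin(th)
    f=lambda l,h:H+(-l*c+h*s)*X+np.array([0,0,l*s+h*c])
    print(round(th,2),proj(w,f(.177,.0145)),proj(w,f(.177,.003)),proj(t,f(.177,.0145)),f(.167,.0145))
E
```

```text
disp (array([0.49617971, 0.10387947, 0.08662764]), [np.float64(0.0007512291196490655), np.float64(0.0003619867379821291), np.float64(0.00044896568670567145)]) (array([0.49722453, 0.10393427, 0.0626926 ]), [np.float64(0.0002418522367467432), np.float64(0.0002418522367466767)]) [array([0.49559257, 0.10415046, 0.085     ]), array([0.49673442, 0.10403609, 0.085     ]), array([0.49657131, 0.10360849, 0.085     ])]
start (array([0.49993934, 0.0461957 , 0.0860345 ]), [np.float64(0.0008113201049397318), np.float64(0.0003469483039097301), np.float64(0.000490648302303958)]) [array([0.49906068, 0.04625765, 0.087     ]), array([0.50015307, 0.04617092, 0.087     ]), array([0.50036911, 0.0464649 , 0.087     ])]
crease (array([0.49162081, 0.15872652, 0.08643871]), [np.float64(0.00030358712187772646), np.float64(0.00030358712187770017)]) [array([0.49136233, 0.1586574 , 0.088     ]), array([0.49168691, 0.15811866, 0.088     ])]
near (array([0.47424873, 0.15747124, 0.08593391]), [np.float64(0.00048636590025840883), np.float64(0.000486365900258387)]) [array([0.47386405, 0.15701342, 0.09      ]), array(
[... 725 characters left out ...]
071  36.94928197] [330.21736948 204.99637195] [0.58041833 0.08293346 0.22217457]
0.75 [361.54766354  -6.62724214] [359.25094638  19.06694647] [330.1114373  201.54014647] [0.58648273 0.08335752 0.22794316]
0.8 [363.30460344 -29.03000209] [360.92538147  -0.68481068] [329.98677479 197.93290293] [0.59282716 0.08380117 0.23340071]
0.85 [365.10299202 -53.45417817] [362.65274266 -22.37715985] [329.84356413 194.18620099] [0.59943576 0.08426329 0.23853358]
0.9 [366.92964694 -79.90855566] [364.42359731 -46.05832047] [329.68209288 190.31267148] [0.60629201 0.08474272 0.24332894]
0.95 [ 368.76817926 -108.35953707] [366.22571581 -71.74579925] [329.50275577 186.32595427] [0.61337878 0.08523828 0.24777479]
```

```bash
python3 -m crank '1 3.5 -2 0 0 0 1;1.5 5.8 -5 0 0 0 1;1.5 5.8 -8 0 0 0 1;1.5 5.8 -8 0 0 0 1;1.5 5.8 -8 0 0 0 1'; python3 -c "
from rig import *
for i in range(2): snapshot('wrist')
s=get_state();print(s['t'],s['tool_pos'],s['wrist_force'])"
```

```text
t: 2.67
tool_pos: [0.4658, 0.1535, 0.1295]
tcp_rot: [[0.964, 0.068, 0.257], [0.066, -0.998, 0.016], [0.257, 0.002, -0.966]]
wrist_force: [1.0, 0.4, 0.8]
opening: 0.006
gripper_force: 0.0
2.7667 [0.46795064 0.15406855 0.13277556] [-0.32475462 -0.24278408  0.24914844]
```

```bash
python3 -m crank '.2 .2 -2 0 0 0 1;.3 .3 -3.2 0 0 0 1;.3 .3 -3.2 0 0 0 1;.3 .3 -3.2 0 0 0 1'; python3 - <<'E'
from rig import *
import numpy as np,cv2
P=[];F=[]
for i in range(4):
    w=snapshot('wrist');s=get_state();P.append(s['tool_pos']);F.append(s['wrist_force'])
print(s['t'],np.mean(P,0),np.std(P,0),np.mean(F,0))
cv2.imwrite('pics/w3.png',cv2.resize(w['color'][140:340,160:480,::-1],None,fx=2,fy=2))
E
```

```text
t: 3.1
tool_pos: [0.4703, 0.1575, 0.0997]
tcp_rot: [[0.963, 0.069, 0.261], [0.067, -0.998, 0.017], [0.262, 0.001, -0.965]]
wrist_force: [0.2, -0.1, -0.4]
opening: 0.008
gripper_force: 0.0
3.3 [0.47063639 0.15786828 0.10009774] [0.00012976 0.00011008 0.00021508] [-0.13344913 -0.01427462  0.34361385]
```

View pics/w3.png

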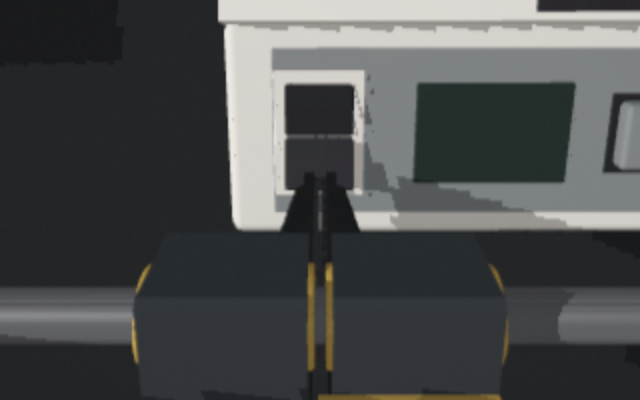

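The picture shows the fingertip centred on the rocker's width (x≈320), overlapping the near end (row 175–190) and well short of the crease (row 135). I'll shift 2 mm up the slope and press.

```bash
python3 -m crank '.4 0 -.8 0 0 0 1;.5 0 -1.1 0 0 0 1;.5 0 -1.25 0 0 0 1;.55 0 -1.4 0 0 0 1;.55 0 -1.4 0 0 0 1'; python3 -c "
from rig import *
for i in range(3):
  snapshot('wrist')
  s=get_state();print(s['t'],s['tool_pos'],s['wrist_force'])"
```

```text
t: 3.72
tool_pos: [0.4744, 0.1579, 0.0844]
tcp_rot: [[0.964, 0.07, 0.257], [0.068, -0.998, 0.017], [0.257, 0.002, -0.966]]
wrist_force: [-7.7, -1.6, 10.4]
opening: 0.007
gripper_force: 5.8
3.7667 [0.47439625 0.15788652 0.08441683] [-6.68134031 -1.77607582 10.49672574]
3.8167 [0.47437677 0.1579119  0.08440794] [-7.87666482 -0.75050745  9.19272221]
3.8667 [0.47439896 0.15787986 0.08441494] [-7.24053423 -1.50991042  8.456073  ]
```

```bash
python3 -m crank '-1 0 1.5 0 0 0 1;-3 0 4 0 0 0 1;-4 -1 7 0 0 0 1;-4 -1 7 0 0 0 1'; python3 - <<'E'
from rig import *
import numpy as np,cv2
w=snapshot('wrist');s=get_state();np.savez('w4.npz',**w)
print(s['t'],s['tool_pos'],s['wrist_force'])
cv2.imwrite('pics/w4.png',cv2.resize(w['color'][60:310,160:480,::-1],None,fx=2,fy=2))
E
```

```text
t: 4.2
tool_pos: [0.4365, 0.1482, 0.1597]
tcp_rot: [[0.961, 0.071, 0.268], [0.068, -0.997, 0.019], [0.268, -0.0, -0.963]]
wrist_force: [1.9, 0.5, 1.1]
opening: 0.005
gripper_force: 0.0
4.25 [0.43618577 0.148197   0.15744788] [ 0.22466033  0.18269137 -0.54563176]
```

View pics/w4.png

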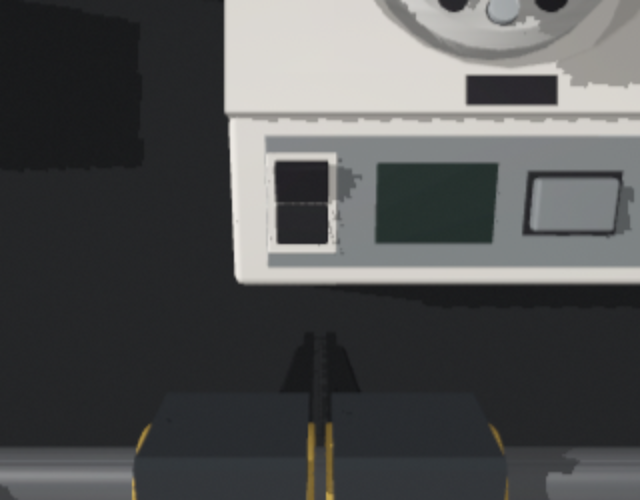

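The rocker's near half is now foreshortened and level, and the side shadow has moved to the far half (304,182 in the crop), so it is on. Next the lid: raise, straighten and go above the lip.

```bash
python3 -m crank '0 -1.5 3.8 0 0 0 1;0 -3 7.5 0 0 0 1;3 -5 9.5 -.4 5 0 1;6.5 -6.5 10 -.7 10 0 1;10 -6.5 10 -1 15 0 1' >/dev/null && python3 -m crank '3 0 0 0 0 0 1;4 0 -1 0 0 0 1;4 0 -1 0 0 0 1;4 0 -1 0 0 0 1'; python3 - <<'E'
from h import *
from rig import *
P=[]
for i in range(3): w=snapshot('wrist');s=get_state();P.append(s['tool_pos'])
print(s['t'],np.mean(P,0),s['tcp_rot'],s['wrist_force'])
t=snapshot('top')
w4=np.load('w4.npz');a=w4['color'];g=cv2.cvtColor(a,7)
m=(g[135:190,345:412]<50).astype(np.uint8);ys,xs=np.where(m);u,v=xs.min()/2+xs.max()/2+345,ys.min()/2+ys.max()/2+135
print('display now',u,v,onz(w4,u,v,.085))
E
```

```text
t: 5.0
tool_pos: [0.5739, 0.0828, 0.2406]
tcp_rot: [[0.998, 0.07, -0.006], [0.07, -0.998, -0.0], [-0.006, -0.0, -1.0]]
wrist_force: [0.2, 0.2, 0.2]
opening: 0.001
gripper_force: 0.0
5.15 [0.57376632 0.0830899  0.24274337] [[ 9.97492674e-01  7.07682141e-02 -4.75582345e-04]
 [ 7.07682209e-02 -9.97492786e-01 -2.47368705e-06]
 [-4.74565017e-04 -3.11886318e-05 -9.99999887e-01]] [-0.12886924  0.50275627 -0.34747752]
display now 378.5 161.0 [0.49685796 0.10237325 0.085     ]
```

```bash
python3 -m crank '.2 0 -2 0 0 0 1;.2 0 -3.2 0 0 0 1;-.5 0 -4.2 0 0 0 1;-1.1 -.1 -5.2 0 0 0 1;-1.7 -.1 -6.2 0 0 0 1' && python3 -m crank '-.6 0 -1 0 0 0 1;-1 0 -2 0 0 0 1;-1.4 -.1 -3 0 0 0 1;-1.6 -.1 -3.8 0 0 0 1;-1.8 -.2 -4.6 0 0 0 1'
```

```text
t: 5.62
tool_pos: [0.5571, 0.082, 0.1813]
tcp_rot: [[0.998, 0.071, 0.001], [0.071, -0.998, 0.0], [0.001, 0.0, -1.0]]
wrist_force: [0.7, -0.5, 1.8]
opening: 0.006
gripper_force: 0.6
t: 6.03
tool_pos: [0.5394, 0.0802, 0.1349]
tcp_rot: [[0.998, 0.07, -0.0], [0.07, -0.998, 0.001], [-0.0, -0.001, -1.0]]
wrist_force: [0.5, 1.3, 1.2]
opening: 0.008
gripper_force: 0.9
```

Contact is following (about 2 N). Now push home through the latch.

```bash
python3 -m crank '-.1 0 -.6 0 0 0 1;-.2 0 -1.1 0 0 0 1;-.3 0 -1.6 0 0 0 1;-.3 0 -1.9 0 0 0 1;-.3 0 -1.9 0 0 0 1'; python3 -m crank '0 0 0 0 0 0 1;0 0 0 0 0 0 1'
```

```text
t: 6.45
tool_pos: [0.5366, 0.0798, 0.1181]
tcp_rot: [[0.998, 0.071, -0.001], [0.071, -0.998, -0.0], [-0.001, 0.0, -1.0]]
wrist_force: [-5.1, -0.1, 10.2]
opening: 0.002
gripper_force: 5.3
t: 6.62
tool_pos: [0.5366, 0.0798, 0.1182]
tcp_rot: [[0.998, 0.071, -0.001], [0.071, -0.998, -0.0], [-0.001, 0.0, -1.0]]
wrist_force: [-6.1, -0.0, 10.1]
opening: 0.008
gripper_force: 4.9
```

```bash
python3 -m crank '0 0 3 0 0 0 1;-1 -1 4 0 0 0 1;-3 -2 4 .4 -5 0 1;-5 -3.3 3.5 .7 -10 0 1;-5.1 -3.3 2.8 1 -15 0 1' >/dev/null; python3 -m crank '0 0 0 0 0 0 1;0 0 0 0 0 0 1'; python3 - <<'E'
from rig import *
import numpy as np,cv2
P=[]
for i in range(3): w=snapshot('wrist');s=get_state();P.append(s['tool_pos'])
np.savez('w5.npz',**w)
print(s['t'],np.mean(P,0),s['wrist_force'])
t=snapshot('top')['color'][150:270,270:390]
cv2.imwrite('pics/w5.png',np.vstack([cv2.resize(w['color'][60:260,160:480,::-1],(480,300)),cv2.resize(t[:,:,::-1],(480,300),interpolation=3)]))
E
```

```text
t: 7.2
tool_pos: [0.4843, 0.0468, 0.1436]
tcp_rot: [[0.964, 0.07, 0.256], [0.068, -0.998, 0.017], [0.257, 0.001, -0.967]]
wrist_force: [1.2, -0.4, 0.3]
opening: 0.004
gripper_force: 0.0
7.35 [0.48687113 0.04699254 0.14575366] [0.09498197 0.50016754 0.38640685]
```

View pics/w5.png

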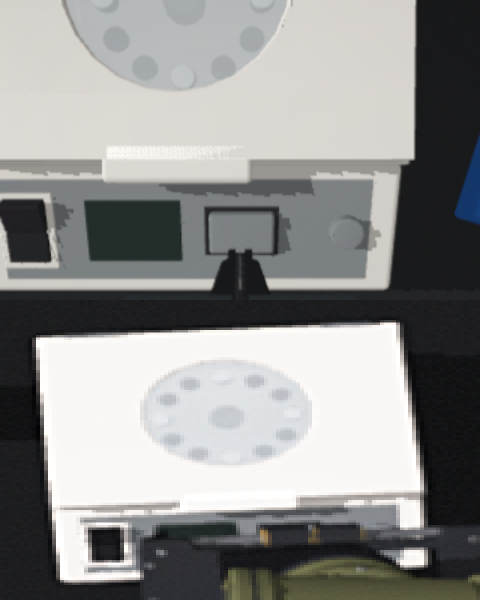

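The lid lies flat and shut, the rocker's far half is raised (on), and the fingertip lines up with the start key (241,232 in the crop). Next: approach the key, then press.

```bash
python3 -m crank '.4 0 -2 0 0 0 1;.8 0 -4 0 0 0 1;.8 0 -4.3 0 0 0 1;.8 0 -4.3 0 0 0 1' && python3 -m crank '.2 0 -.5 0 0 0 1;.3 0 -.9 0 0 0 1;.35 0 -1.2 0 0 0 1;.4 0 -1.5 0 0 0 1;.4 0 -1.5 0 0 0 1'
```

```text
t: 7.73
tool_pos: [0.4934, 0.0471, 0.1003]
tcp_rot: [[0.964, 0.071, 0.255], [0.068, -0.998, 0.017], [0.255, 0.001, -0.967]]
wrist_force: [-0.0, 0.1, -0.1]
opening: 0.003
gripper_force: 0.0
t: 8.15
tool_pos: [0.499, 0.047, 0.0882]
tcp_rot: [[0.963, 0.07, 0.262], [0.068, -0.998, 0.017], [0.262, 0.001, -0.965]]
wrist_force: [-0.8, 0.6, 4.2]
opening: 0.007
gripper_force: 2.3
```

```bash
python3 -m crank '0 0 -.1 0 0 0 1;.05 0 -.25 0 0 0 1;.1 0 -.4 0 0 0 1;.1 0 -.4 0 0 0 1'; python3 -m crank '0 0 0 0 0 0 1;0 0 0 0 0 0 1'
```

```text
t: 8.48
tool_pos: [0.4994, 0.047, 0.0876]
tcp_rot: [[0.963, 0.071, 0.258], [0.069, -0.997, 0.017], [0.259, 0.001, -0.966]]
wrist_force: [-21.8, 0.4, 30.3]
opening: 0.003
gripper_force: 17.4
t: 8.65
tool_pos: [0.4994, 0.047, 0.0875]
tcp_rot: [[0.963, 0.071, 0.259], [0.069, -0.997, 0.017], [0.259, 0.001, -0.966]]
wrist_force: [-21.6, 0.3, 29.7]
opening: 0.005
gripper_force: 17.2
```

Fully bottomed. Now retract along the normal, then check.

```bash
python3 -m crank '-.3 0 1 0 0 0 1;-1 0 3 0 0 0 1;-3 0 6 0 0 0 1;-6 0 8 0 0 0 1;-9.5 0 10 0 0 0 1' >/dev/null; python3 -m crank '0 0 0 0 0 0 1;0 0 0 0 0 0 1'; python3 - <<'E'
from h import *
from rig import *
w=snapshot('wrist');t=snapshot('top');s=get_state();print(s['t'],s['tool_pos'],s['wrist_force'])
a=cv2.resize(w['color'][20:220,160:480,::-1],(480,300),interpolation=3);b=cv2.resize(t['color'][150:270,270:390,::-1],(480,300),interpolation=3)
cv2.imwrite('pics/end.png',np.vstack([a,b]))
g=cv2.cvtColor(w['color'],7)
print([proj(w,p) for p in((.4966,.1036,.085),(.5002,.0463,.087),(.503,-.008,.092))])
E
```

```text
t: 9.23
tool_pos: [0.4043, 0.0469, 0.1862]
tcp_rot: [[0.961, 0.07, 0.267], [0.068, -0.998, 0.017], [0.268, 0.002, -0.963]]
wrist_force: [0.3, -0.1, -0.3]
opening: 0.002
gripper_force: 0.0
9.3333 [0.40367546 0.04690974 0.18210446] [-0.47433842  0.41565957 -0.23464521]
[array([264.79680989, 121.2615291 ]), array([326.9627123 , 121.33266282]), array([387.32730364, 121.31333887])]
```

View pics/end.png

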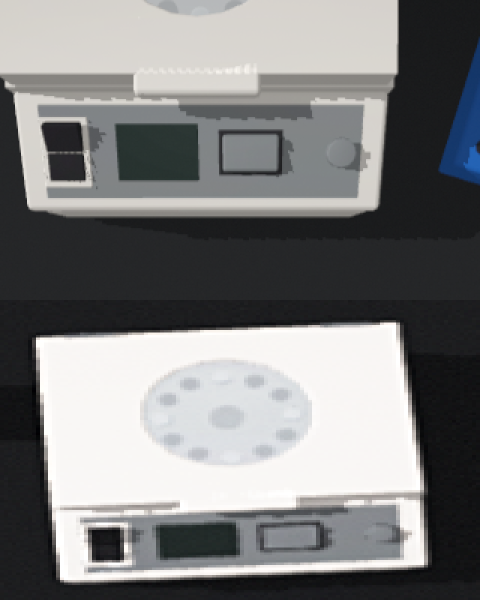

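The final view shows the lid shut, the rocker on, both keys up, and the display at (265,121), where it was predicted, so the machine has not moved. Handing in.

```bash
python3 -c "
from rig import *
print(close_job())"
```

```text
the job is handed in; nothing more can be done
None
```

The job is handed in after about 9 s of robot time: I switched the rocker on, pushed the lid shut and pressed the start key fully in; the last pictures show the lid down, both keys up and the machine where it was, but the judge's verdict was not shown.

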